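Shut the marked air valve under its sliding cover

ROBOT

A 6-joint arm with a two-finger parallel gripper is mounted at the origin on a cart in front of the work surface, level with it; the furniture and walls round the work are solid. World frame = base frame: x ahead of the robot, y to its left, z up, the work surface at z = 0. Lengths are in mm, angles in rad, forces in N, time in s.
With the tool pointing down it reaches from about 300 to 775 mm from the base axis. Payload 14.6 kg.
Tool frame: the origin (TCP) lies at the very end of the fingers, on their centre line; the grasp point (between the pads) lies 19 mm behind it; y points along the fingers, z is the direction in which the jaws open and shut, and the axes are right-handed (so a half turn about y gives the same grasp; the last joint's range is limited). The gripper opens to 94 mm and grips with 3 to 60 N. Pads are 16 mm wide; open, the fingers measure 119 mm over their backs; the gripper's body (75 mm by 177 mm) begins 78 mm behind the grasp point.
Start: joints at [1.097, 0.3, 1.521, -0, 1.321, -0.067], TCP at [217.616, 505.106, 205.446] pointing down, gripper open.
Joint ranges: [-3.03, 3.03], [-0.79, 2.21], [0.23, 2.52], [-1.04, 4.18], [0, 3.07], [-2.55, 2.55]. Speed limits (rad/s): [2.22, 2.22, 2.57, 3.14, 3.14, 3.14].

INTERFACE

Orientations are given as [roll, pitch, yaw] about the fixed x, y, z axes, in that order (R = Rz(yaw) Ry(pitch) Rx(roll)).
In Python, from cell import monitor, optics, manip gives the robot as it stands.
- The arm moves only by the shell command python3 -m creep 'ROWS' [FORCE]. ROWS is JSON, a list of rows, each an object of numbers: "tx", "ty", "tz": the shift along the tool's x, y, z scaled (see below); "turn": the turn about the tool's y scaled (see below); "fingers": the finger opening in mm, from 0 to 94. In form: [{"tx": .., "ty": .., "tz": .., "turn": .., "fingers": ..}, ...]. A call has 1 to 20 rows; each row is the pose to reach, as a shift and turn from the pose measured when the call began, along the tool's axes at that moment, turning the shorter way round; what a row does not reach only later rows make up. The controller multiplies each number of a shift by 200 mm and each number of a turn by pi rad. A row lasts 1/10 s, in which the tool goes at most 50 mm and 8.59 degrees, less where a joint would pass 70% of its speed; a pose out of reach is approached as far as the arm can. A call with a number of a shift or a turn outside -1 to 1 is refused whole. A call with a gripper value outside its range is refused whole. The fingers move at their own pace and stop on an object; FORCE is the grip in N (left out, the last holds). Time passes only in rows, so rows that repeat a pose let the fingers close. It gives the time, the measured TCP pose, the force and the opening at its end, in the units of the state.
- monitor.read_state(): the state, without advancing time (a new reading comes with each control period).
- optics.camera(name): name is "side" or "top"; returns a dict with "frame" (384x512x3 uint8, red, green, blue), "range_z" (384x512 float32, mm along the optical axis (not along the pixel's ray), 0 where there is no reading), "fx", "fy", "cx", "cy" (pixels), "R" (3x3) and "t" (3): a world point X has camera coordinates R X + t. Camera axes: x right, y down, z forward; pixel columns grow to the right and rows downward; lengths in mm; the calibration is good to about 2 mm. A picture is of the moment at which its call begins.
- manip.sign_off(): hands the job in, once; it reports no verdict.
The state is a dict: "clock": time; "joints": joint angles; "qd": joint speeds; "effort": joint torques, N m; "eef_pos": TCP position; "eef_rot": TCP orientation; "wrist_force": force on the tool from outside, world axes, zero at the start; "moment": the same for the moment, N m; "finger_gap": finger opening in mm.
Only numpy, scipy, OpenCV 4.12 (cv2) and the standard library are available. Lean on these libraries where they do the work, as an engineer would, in place of code of your own. Each camera call takes 0.05 s, during which the arm holds its last target.

TASK

Open the grey air valve box by pushing its sliding cover all the way back, away from the robot, then push the handle that is marked with the round disc over its pivot a quarter turn until it is fully shut against its stop. It is all pushing with the fingertips, nothing is picked up: leave the plain handle open, the cover back, and do not disturb the loose things beside the box.

Things in the scene. Friction and masses are not known exactly. Their poses are not given: they have to be found in the camera images.
- valve_box: Grey air valve box fixed to the bench, 250 (x) x 272 (y) x 70 mm high. Origin: centre of its underside; +x points to its rear, away from the robot, +y to its left. Front half (x -120 to 0, y -130 to 130 mm): open well holding two valves, pivots at x -36 and y -55 or +55 mm, either way round; front wall 56 mm high, pipes up to 30 mm. Rear half: closed deck the cover slides onto.
- cover (a joint): Slide of the flat metal cover plate (122 x 254 x 5 mm, underside 58 mm above the bench) that hides the well: 0 = shut, grows along the box's +x, 0.12 m = all the way back at its stop, well open. Starts below 0.02. About 3 N of friction plus damping 12 N per m/s; it stays where it is left and cannot be lifted off.
- cover_lip (a point): Middle of the upright lip on the cover's front edge, moving with it: 140 mm long along the box's y, 5 mm thick with a rolled 6 mm top edge, standing 63 to 94 mm above the bench; this point is 77 mm above the bench, 3 mm behind the front face. Push that face towards the box's +x.
- disc_handle (a joint): Quarter turn of the disc-marked handle about its vertical pivot: 0 = open, pointing to the front (box's -x); grows clockwise seen from above; at 1.571 rad it is shut against its stop, crosswise, pointing to the box's +y (left). Starts within 0.15 rad of open. Turning takes 0.15 N m (3 N near its end) plus light damping; it stays where it is left.
- disc_handle_pivot (a point): Point on the marked handle's vertical pivot, 41 mm above the bench. The handle is a steel bar 10 mm wide, 18 mm tall (32 to 50 mm above the bench), reaching 55 mm from the pivot; over the pivot lies a flat round steel disc 38 mm across, top 53 mm above the bench. 20 mm or more are free beyond its end all along its swing, over 55 mm at its right side.
- disc_handle_tip (a point): Middle of the marked handle's outer end, 55 mm from the pivot, 41 mm above the bench.
- plain_handle (a joint): The same joint of the other, plain handle (no disc, only a 10 mm screw head over the pivot; same bar, same direction). It starts within 0.15 rad of open and must stay open.
- plain_handle_pivot (a point): Point on the plain handle's vertical pivot, 41 mm above the bench.
- mould_insert_2: Loose steel mould insert, 40 x 56 x 26 mm, on the bench left of the box; origin at the centre of its underside. Bystander.
- polishing_stone_3: Loose polishing stone, 12 x 100 x 9 mm, lying on the bench in front of the box; origin at the centre of its underside. Bystander.
- compound_bar: Loose green and white bar of polishing compound, 39 x 89 x 32 mm, on the bench right of the box; origin at the centre of its underside. Bystander.

How it is judged (in metres and radians):
On the way, in this order (a step that is already met when the one before it is completed fails the run):
1. the cover is pushed all the way back while the marked handle is still open (value of joint cover above 0.108 m and value of joint disc_handle below 0.5 rad), for 0.1 s.
2. the marked handle is pushed fully shut (value of joint disc_handle above 1.47 rad), for 0.2 s.
At the end, for the whole second after the job is handed in: The cover is back (at least 105 of 120 mm), the disc-marked handle stands within 0.1 rad (about 6 degrees) of its shut stop, the plain handle is still open (under 0.3 rad), and the loose things are within 30 mm of where they stood (value of joint cover above 0.105 m and value of joint disc_handle above 1.47 rad and value of joint plain_handle below 0.3 rad and distance of each of mould_insert_2, polishing_stone_3, compound_bar from where it was at the start of the episode below 0.03 m); the robot touches nothing.
It fails at once if the plain handle is pushed away from open (value of joint plain_handle above 0.3 rad).
It fails at once if a loose thing beside the box is lifted or shoved away (more than 30 mm) (distance of any of mould_insert_2, polishing_stone_3, compound_bar from where it was at the start of the episode above 0.03 m).
It also fails if it takes over 42 s, if anything falls off the work surface, if the arm or the gripper's body presses on something with over 40 N, if the wrist force passes 120 N, or if a joint passes its speed limit or range.

## Working session

There is one attempt and no reset: what is moved stays moved. The work goes in short steps, Python scripts to look and compute and a shell command to move; the robot and the scene stay as the last step left them, time stands still between calls to the robot, and variables do not carry over. Pictures are saved under pics/ and viewed, and the job is handed in when it is done.

```bash
ls; mkdir -p pics; python3 - <<'E'
from cell import monitor, optics, manip
import cv2, numpy as np
s=monitor.read_state(); print(s)
for n in("top","side"):
    c=optics.camera(n); cv2.imwrite(f"pics/{n}0.png",c["frame"][:,:,::-1]); np.savez(f"{n}0.npz",**c)
    print(n,c["fx"],c["fy"],c["cx"],c["cy"],np.round(c["R"],3),c["t"])
E
```

```text
pics
{'clock': 0.0, 'joints': array([ 1.09739557e+00,  3.00499154e-01,  1.52160193e+00, -4.32928409e-06,
        1.32070797e+00, -6.65692473e-02]), 'qd': array([ 0.00059619, -0.00060239, -0.00057617,  0.0017984 , -0.00012742,
       -0.00046763]), 'effort': array([ 1.12009740e-03, -5.31801260e+01, -3.52730262e+01,  7.08900648e-02,
        2.44285783e-02, -1.34037778e-04]), 'eef_pos': array([217.49851257, 504.86867796, 204.86212667]), 'eef_rot': array([-1.57201032e+00,  7.67313547e-05, -4.06830480e-01]), 'wrist_force': array([-0.05031572, -0.09124446,  0.25846976]), 'moment': array([-0.03630506,  0.02069437, -0.03024667]), 'finger_gap': 93.91147180208483}
top 354.52519439298794 354.52519439298794 257.17951862379283 191.51110118251702 [[ 0.021 -1.    -0.016]
 [-0.991 -0.019 -0.129]
 [ 0.129  0.019 -0.992]] [354.87409642 586.67638699 845.16527977]
side 493.5931455660059 493.5931455660059 243.2480652222358 186.66391234941585 [[ 0.976 -0.217 -0.018]
 [-0.112 -0.433 -0.894]
 [ 0.186  0.875 -0.447]] [-471.53695799  285.2264969   606.35091859]
```

View pics/top0.png

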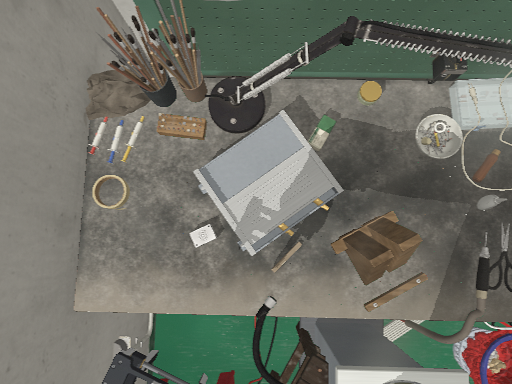

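View pics/side0.png

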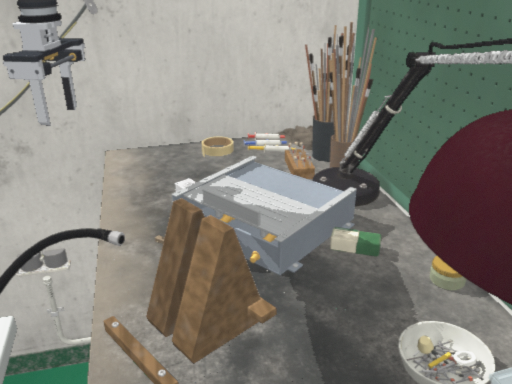

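```bash
python3 - <<'E'
import cv2
a=cv2.imread("pics/top0.png")[100:290,180:380]; cv2.imwrite("pics/topz.png",cv2.resize(a,None,fx=3.1,fy=3.1,interpolation=2))
a=cv2.imread("pics/side0.png")[140:290,150:390]; cv2.imwrite("pics/sidez.png",cv2.resize(a,None,fx=3.3,fy=3.3,interpolation=2))
E
```

```text
(no output)
```

View pics/topz.png

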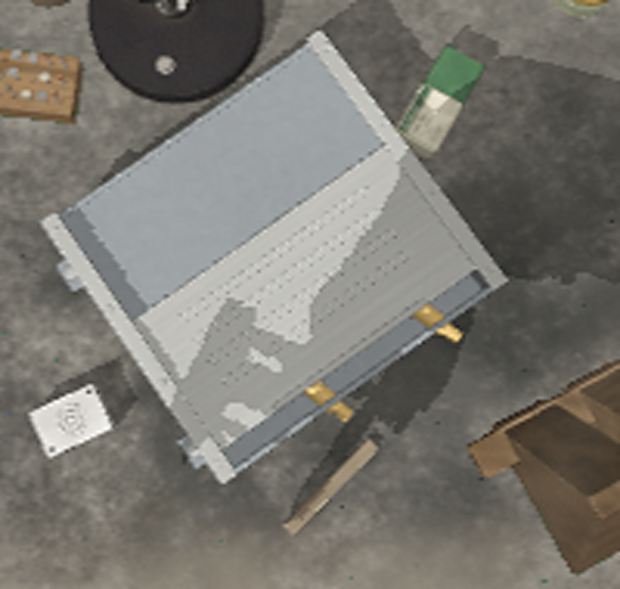

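View pics/sidez.png

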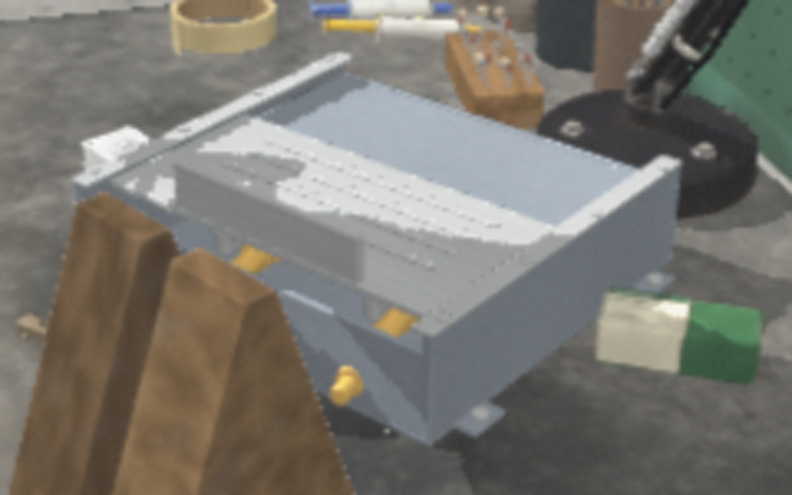

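```bash
cat > h.py <<'E'
import numpy as np
def load(n): return dict(np.load(n))
def ray(c,u,v,z):
    d=np.array([(u-c["cx"])/c["fx"],(v-c["cy"])/c["fy"],1.]); R=c["R"];o=-R.T@c["t"]; d=R.T@d
    return o+d*(z-o[2])/d[2]
def cloud(c):
    v,u=np.mgrid[:384,:512]; Z=c["range_z"]; P=np.stack([(u-c["cx"])/c["fx"]*Z,(v-c["cy"])/c["fy"]*Z,Z],-1)
    W=(P-c["t"])@c["R"]; W[Z<=0]=np.nan; return W
E
python3 - <<'E'
from h import *
np.set_printoptions(precision=1,suppress=True)
c=load("top0.npz")
z=[(43,220),(322,32),(508,282),(228,482)]
P=np.array([ray(c,180+u/3.1,100+v/3.1,70)[:2] for u,v in z]); print(P)
m=P.mean(0); print("centre",m, [np.linalg.norm(P[i]-P[i-1]) for i in range(4)])
ex=(P[0]-P[3])+(P[1]-P[2]); ey=(P[0]-P[1])+(P[3]-P[2])
print(np.degrees(np.arctan2(ex[1],ex[0])),np.degrees(np.arctan2(-ey[0],ey[1])))
W=cloud(c)
for n,(u,v) in dict(deck=(230,140),cover=(250,185),railL=(217,205),woodA=(375,235),woodB=(400,225),woodC=(365,260),insert=(203,235),stone=(285,258)).items(): print(n,W[v,u])
w=W[205:285,330:425]; print("wood max z",np.nanmax(w[...,2])); k=w[...,2]>20; print(w[k].min(0),w[k].max(0))
for n,uv in dict(bar=(322,132),insert=(203,235)).items(): print(n,ray(c,*uv,30))
E
```

```text
[[623.2 521.8]
 [780.5 304.1]
 [580.9 157.5]
 [423.1 371.5]]
centre [601.9 338.7] [np.float64(250.26758966086607), np.float64(268.5787262134645), np.float64(247.61354776547805), np.float64(265.86441524370036)]
36.613601453510256 36.1227245228675
deck [721.1 442.7   3. ]
cover [591.8 384.   66. ]
railL [541.  462.2  69.9]
woodA [477.2  84.9  68.9]
woodB [499.9  44.5 119.1]
woodC [422.7 131.6 147.3]
insert [468.7 500.5  25.9]
stone [415.5 293.3   7.3]
wood max z 188.66059011856586
[358.3 -47.9  20. ] [539.8 183.5 188.7]
bar [738.7 203.   30. ]
insert [468.7 499.8  30. ]
```

```bash
python3 - <<'E'
from h import *
import cv2
np.set_printoptions(precision=1,suppress=True)
c=load("top0.npz"); W=cloud(c); v,u=np.mgrid[:384,:512]
k=(W[...,2]>66.8)&(W[...,2]<74)&(u>185)&(u<350)&(v>105)&(v<258)
pts=W[k][:,:2].astype(np.float32)
# keep largest comps
r=cv2.minAreaRect(pts); print(len(pts),r)
th=np.radians(36.4); m=np.array([602,339.]); M=np.array([[np.cos(th),np.sin(th)],[-np.sin(th),np.cos(th)]])
L=np.concatenate([(W[...,:2]-m)@M.T,W[...,2:]],-1)
# lip: points z>85 over box
for n in("top","side"):
    c=load(n+"0.npz"); W=cloud(c); L=np.concatenate([(W[...,:2]-m)@M.T,W[...,2:]],-1)
    k=(L[...,2]>85)&(L[...,2]<105)&(abs(L[...,0])<125)&(abs(L[...,1])<136)
    q=L[k]; print(n,"lip",len(q), np.percentile(q,[2,50,98],axis=0) if len(q) else '')
    # wood
    for h in (60,100,130,160):
        k=(L[...,2]>h)&(L[...,0]<-130)&(L[...,0]>-400)&(abs(L[...,1])<330)&(W[...,0]>330)
        q=L[k]; print(n,h,len(q), q.min(0) if len(q) else '',q.max(0) if len(q) else '')
    k=(L[...,2]>110)&(L[...,0]>-125)&(L[...,0]<260)&(abs(L[...,1])<250)
    q=L[k]; print("tall near",len(q), q.min(0) if len(q) else '',q.max(0) if len(q) else '')
E
```

```text
1224 ((556.4548950195312, 307.03741455078125), (364.98870849609375, 272.658447265625), 36.131752014160156)
top lip 152 [[-101.3  -66.    90.1]
 [ -98.5    1.6   93.3]
 [ -95.7   67.8   96.9]]
top 60 2629 [-340.3 -178.7   60. ] [-223.1  -53.3  188.7]
top 100 1956 [-326.1 -178.1  100.1] [-236.6  -54.   188.7]
top 130 1408 [-313.6 -177.   130.1] [-246.8  -56.5  188.7]
top 160 828 [-302.8 -174.5  160. ] [-256.8  -56.9  188.7]
tall near 5506 [  66.3 -250.   110.1] [260.  -32.1 502.9]
side lip 308 [[-104.9  -69.6   85.3]
 [-102.3   -7.6   90.9]
 [ -98.8   64.8   94.7]]
side 60 8135 [-345.1 -182.3   60. ] [-241.1  -53.1  186.7]
side 100 5373 [-329.3 -180.7  100. ] [-252.7  -56.7  186.7]
side 130 3469 [-318.3 -179.8  130. ] [-264.2  -56.9  186.7]
side 160 1711 [-306.2 -178.8  160. ] [-267.7  -58.4  186.7]
tall near 7231 [  64.2 -250.   110.1] [260.  -75.1 424.5]
```

```bash
python3 - <<'E'
from h import *
np.set_printoptions(precision=0,suppress=True)
th=np.radians(36.4); m=np.array([602,339.]); M=np.array([[np.cos(th),np.sin(th)],[-np.sin(th),np.cos(th)]])
for n in("top","side"):
    c=load(n+"0.npz"); W=cloud(c); L=np.concatenate([(W[...,:2]-m)@M.T,W[...,2:]],-1)
    for a in range(20,260,30):
      for b in range(-250,250,50):
        k=(L[...,2]>110)&(L[...,0]>a)&(L[...,0]<a+30)&(L[...,1]>b)&(L[...,1]<b+50)
        if k.sum(): print(n,a,b,k.sum(),L[k][:,2].min(),L[k][:,2].max())
E
```

```text
top 50 -250 36 340.3035889148513 352.459451564493
top 80 -250 406 299.30809550411175 356.0444403351394
top 110 -250 423 273.5728046665014 356.4396833234245
top 110 -200 217 221.9407012107251 290.79199155641203
top 110 -150 1 228.97420692481572 228.97420692481572
top 140 -250 27 269.8476774965566 288.62408548362725
top 140 -200 339 198.33139648829192 274.2171312056737
top 140 -150 198 150.43294515824792 230.38440143872506
top 140 -100 9 487.76929409267234 501.6781125971228
top 140 -50 5 502.3634103176966 502.8838811414157
top 170 -250 504 147.62839098219126 318.93125769308233
top 170 -200 82 196.9843253017408 230.72511717388804
top 170 -150 303 116.41365832936025 207.53405240762172
top 170 -100 112 110.42903332284612 154.91250244768975
top 170 -50 16 475.0935187504613 502.8813077786346
top 200 -250 1015 116.65000867922612 318.2532858061605
top 200 -200 316 110.05251525477962 319.44331349770187
top 200 -150 78 122.53014514454897 170.02207131654689
top 200 -100 51 110.11761057531905 132.18591982123056
top 200 -50 5 471.59038273673923 476.0499177922199
top 230 -250 1 238.87286552479367 2
[... 518 characters left out ...]
18 144.57734513105433 229.44107057438407
side 140 -100 3 141.83447466332626 152.84322004759417
side 170 -250 1232 110.41028202746843 424.5096815325335
side 170 -200 6 189.92502334099365 199.09588679639697
side 170 -150 265 110.40586505791826 189.09922388443746
side 170 -100 104 110.25471747563408 145.47301441549845
side 200 -250 1739 110.13065132194862 422.0857733867385
side 200 -200 494 110.50294607283104 418.4582708980291
side 200 -150 26 111.25845696557857 138.78136591999953
side 200 -100 2 111.02179682696948 111.14937870440508
side 230 -250 4 223.00723477487657 406.74329674673214
side 230 -200 1603 110.16297484497326 417.0311301681062
side 230 -150 38 121.03544171526686 410.8345229631813
```

```bash
python3 -m creep '[{"tx":0.2,"tz":-0.06,"turn":0.04,"fingers":0},{"tx":0.4,"tz":-0.12,"turn":0.08,"fingers":0},{"tx":0.6,"tz":-0.18,"turn":0.12,"fingers":0},{"tx":0.75,"tz":-0.23,"turn":0.155,"fingers":0},{"tx":0.85,"tz":-0.26,"turn":0.167,"fingers":0},{"tx":0.85,"tz":-0.26,"turn":0.167,"fingers":0}]' 10
cat >> h.py <<'E'
th=np.radians(36.3); m=np.array([602,339.]); M=np.array([[np.cos(th),np.sin(th)],[-np.sin(th),np.cos(th)]])
def where():
    from cell import monitor
    s=monitor.read_state(); p=s["eef_pos"]; b=M@(p[:2]-m)
    print("t %.2f box x %.1f y %.1f z %.1f rot %s boxyaw %.1f F %s gap %.1f"%(s["clock"],b[0],b[1],p[2],np.round(np.degrees(s["eef_rot"]),1),np.degrees(s["eef_rot"][2])-36.3,np.round(M@s["wrist_force"][:2],1),s["finger_gap"]), "Fz %.1f"%s["wrist_force"][2], np.round(s["joints"],2))
E
python3 -c "import h;h.where()"
```

```text
t 0.10 box x -211.7 y 361.3 z 205.0 rot [-90.1   0.  -23.3] boxyaw -59.6 F [-0.2  0. ] gap 93.9 Fz -0.2 [ 1.1   0.3   1.52 -0.    1.32 -0.07]$[0]: bad value
```

```bash
python3 -m creep '[{"tx":0.2,"ty":0,"tz":-0.06,"turn":0.04,"fingers":0},{"tx":0.4,"ty":0,"tz":-0.12,"turn":0.08,"fingers":0},{"tx":0.6,"ty":0,"tz":-0.18,"turn":0.12,"fingers":0},{"tx":0.75,"ty":0,"tz":-0.23,"turn":0.155,"fingers":0},{"tx":0.85,"ty":0,"tz":-0.26,"turn":0.167,"fingers":0},{"tx":0.85,"ty":0,"tz":-0.26,"turn":0.167,"fingers":0}]' 10
python3 -c "import h;h.where()"
```

```text
clock: 0.7
eef_pos: [354.5, 388.4, 204.7]
eef_rot: [-1.572, -0.001, -0.935]
wrist_force: [-0.0, -0.2, 0.5]
finger_gap: 49.5
t 0.70 box x -170.2 y 186.4 z 204.7 rot [-90.1  -0.  -53.6] boxyaw -89.9 F [-0.1 -0.1] gap 49.5 Fz 0.5 [ 0.76  0.25  1.59 -0.    1.31  0.13]
```

```bash
python3 -m creep '[{"tx":0.2,"ty":0,"tz":0.04,"turn":0,"fingers":0},{"tx":0.4,"ty":0,"tz":0.08,"turn":0,"fingers":0},{"tx":0.6,"ty":0,"tz":0.12,"turn":0,"fingers":0},{"tx":0.8,"ty":0.1,"tz":0.16,"turn":0,"fingers":0},{"tx":0.93,"ty":0.3,"tz":0.175,"turn":0,"fingers":0},{"tx":0.93,"ty":0.5,"tz":0.175,"turn":0,"fingers":0},{"tx":0.93,"ty":0.65,"tz":0.175,"turn":0,"fingers":0},{"tx":0.93,"ty":0.65,"tz":0.175,"turn":0,"fingers":0}]'
python3 - <<'E'
import h;h.where()
from cell import optics
import cv2
c=optics.camera("side");cv2.imwrite("pics/side1.png",c["frame"][:,:,::-1])
E
```

```text
clock: 1.5
eef_pos: [490.6, 259.1, 70.9]
eef_rot: [-1.579, 0.001, -0.934]
wrist_force: [0.1, -0.5, 0.2]
finger_gap: 0.3
t 1.50 box x -137.1 y 1.6 z 70.9 rot [-90.5   0.1 -53.5] boxyaw -89.8 F [-0.2 -0.4] gap 0.3 Fz 0.2 [ 0.42  0.46  1.63 -0.    1.05 -0.22]
```

View pics/side1.png

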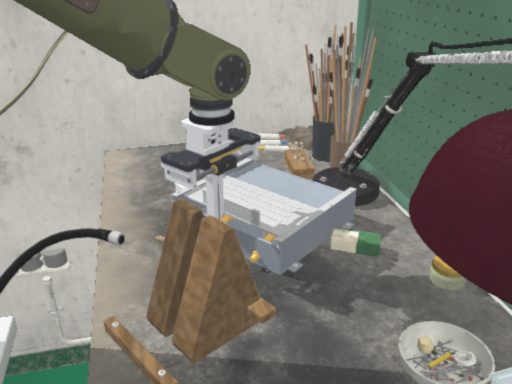

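```bash
python3 -m creep '[{"tx":0,"ty":0,"tz":0.05,"turn":0,"fingers":0},{"tx":0,"ty":0,"tz":0.1,"turn":0,"fingers":0},{"tx":0,"ty":0,"tz":0.16,"turn":0,"fingers":0},{"tx":0,"ty":0,"tz":0.22,"turn":0,"fingers":0},{"tx":0,"ty":0,"tz":0.28,"turn":0,"fingers":0},{"tx":0,"ty":0,"tz":0.34,"turn":0,"fingers":0},{"tx":0,"ty":0,"tz":0.4,"turn":0,"fingers":0},{"tx":0,"ty":0,"tz":0.46,"turn":0,"fingers":0},{"tx":0,"ty":0,"tz":0.52,"turn":0,"fingers":0},{"tx":0,"ty":0,"tz":0.57,"turn":0,"fingers":0},{"tx":0,"ty":0,"tz":0.57,"turn":0,"fingers":0}]'
python3 - <<'E'
import h;h.where()
from cell import optics
import cv2
c=optics.camera("side");cv2.imwrite("pics/side2.png",c["frame"][:,:,::-1])
E
```

```text
clock: 2.65
eef_pos: [584.7, 328.8, 74.5]
eef_rot: [-1.573, -0.0, -0.933]
wrist_force: [0.7, -0.3, -0.5]
finger_gap: 0.3
t 2.65 box x -20.0 y 2.0 z 74.5 rot [-90.1  -0.  -53.5] boxyaw -89.8 F [ 0.3 -0.6] gap 0.3 Fz -0.5 [ 0.46  0.69  1.26 -0.    1.19 -0.18]
```

View pics/side2.png

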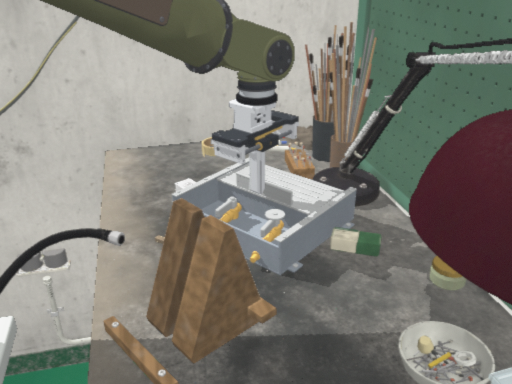

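```bash
python3 -m creep '[{"tx":0,"ty":0,"tz":0.02,"turn":0,"fingers":0},{"tx":0,"ty":0,"tz":0.04,"turn":0,"fingers":0},{"tx":0,"ty":0,"tz":0.055,"turn":0,"fingers":0},{"tx":0,"ty":0,"tz":0.065,"turn":0,"fingers":0},{"tx":0,"ty":0,"tz":0.065,"turn":0,"fingers":0}]'
python3 -c "import h;h.where()"
```

```text
clock: 3.2
eef_pos: [590.3, 333.1, 74.2]
eef_rot: [-1.589, 0.001, -0.933]
wrist_force: [-44.2, -28.2, 25.6]
finger_gap: 0.6
t 3.20 box x -13.0 y 2.2 z 74.2 rot [-91.1   0.1 -53.5] boxyaw -89.8 F [-52.3   3.4] gap 0.6 Fz 25.6 [ 0.46  0.71  1.22 -0.    1.23 -0.18]
```

```bash
python3 -m creep '[{"tx":0,"ty":0,"tz":-0.06,"turn":0,"fingers":0},{"tx":0,"ty":0,"tz":-0.15,"turn":0,"fingers":0},{"tx":0,"ty":-0.2,"tz":-0.15,"turn":0,"fingers":0},{"tx":-0.2,"ty":-0.4,"tz":-0.2,"turn":0,"fingers":0},{"tx":-0.4,"ty":-0.5,"tz":-0.3,"turn":0,"fingers":0},{"tx":-0.6,"ty":-0.5,"tz":-0.4,"turn":0,"fingers":0},{"tx":-0.8,"ty":-0.5,"tz":-0.4,"turn":0,"fingers":0},{"tx":-0.95,"ty":-0.5,"tz":-0.4,"turn":0,"fingers":0},{"tx":-0.95,"ty":-0.5,"tz":-0.4,"turn":0,"fingers":0}]'
python3 - <<'E'
import h;h.where()
from cell import optics
import cv2,numpy as np
for n in("side","top"):
    c=optics.camera(n);np.savez(n+"3.npz",**c)
    f=c["frame"][:,:,::-1]
    a=f[100:290,180:380] if n=="top" else f[140:290,150:390]
    cv2.imwrite(f"pics/{n}3.png",cv2.resize(a,None,fx=3.1,fy=3.1,interpolation=2))
E
```

```text
clock: 4.1
eef_pos: [412.4, 441.8, 176.5]
eef_rot: [-1.588, 0.002, -0.929]
wrist_force: [0.4, 0.1, 0.5]
finger_gap: 0.5
t 4.10 box x -92.0 y 195.1 z 176.5 rot [-91.    0.1 -53.3] boxyaw -89.6 F [ 0.4 -0.2] gap 0.5 Fz 0.5 [0.76 0.45 1.38 0.   1.33 0.12]
```

View pics/side3.png

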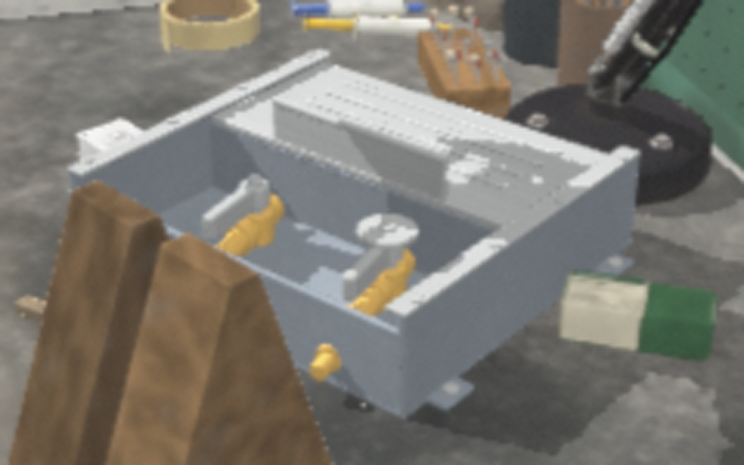

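View pics/top3.png

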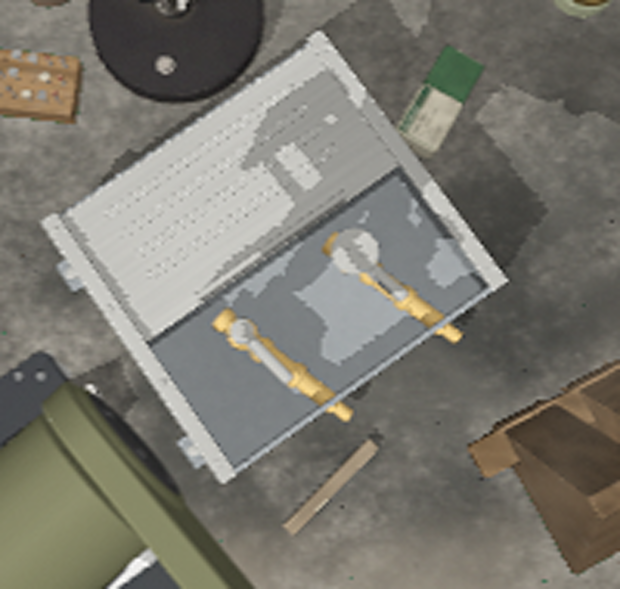

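```bash
python3 - <<'E'
from h import *
np.set_printoptions(precision=1,suppress=True)
c=load("top3.npz")
for n,u,v,z in [("disc",355,250,53),("tip",403,297,50),("plain piv",243,331,50),("plain tip",288,379,50),("FL",228,482,70),("FR",508,282,70),("RL",43,220,70),("RR",322,32,70)]:
    p=ray(c,180+u/3.1,100+v/3.1,z); print(n,p,M@(p[:2]-m))
W=cloud(c); L=(W[...,:2]-m)@M.T
k=(W[...,2]>85)&(W[...,2]<105)&(abs(L[...,0])<125)&(abs(L[...,1])<100); print("lip x",np.percentile(L[k],[5,50,95],axis=0))
k=(abs(L[...,0]+60)<40)&(L[...,1]<-70)&(L[...,1]>-120); print("floor right",np.percentile(W[k][:,2],[5,50,95]))
E
```

```text
disc [606.6 274.8  53. ] [-34.3 -54.5]
tip [570.  236.2  50. ] [-86.7 -63.9]
plain piv [540.4 362.7  50. ] [-35.6  55.6]
plain tip [503.2 326.5  50. ] [-87.1  48.4]
FL [423.1 371.5  70. ] [-124.9  132.1]
FR [580.9 157.5  70. ] [-124.5 -133.8]
RL [623.2 521.8  70. ] [125.3 134.8]
RR [780.5 304.1  70. ] [ 123.2 -133.8]
lip x [[  0.8 -60.9]
 [  3.2   2.2]
 [  6.   64.6]]
floor right [ 3.6  6.2 24.2]
```

```bash
python3 -m creep '[{"tx":0.2,"ty":0,"tz":0.02,"turn":0,"fingers":0},{"tx":0.4,"ty":0,"tz":0.02,"turn":0,"fingers":0},{"tx":0.6,"ty":0,"tz":0.02,"turn":0,"fingers":0},{"tx":0.8,"ty":0,"tz":0.02,"turn":0,"fingers":0},{"tx":0.95,"ty":0,"tz":0.02,"turn":0,"fingers":0},{"tx":0.95,"ty":0,"tz":0.02,"turn":0,"fingers":0}]'
python3 -c "import h;h.where()"
```

```text
clock: 4.8
eef_pos: [533.5, 285.2, 175.9]
eef_rot: [-1.588, 0.0, -0.937]
wrist_force: [0.3, 1.1, 0.6]
finger_gap: 0.3
t 4.80 box x -87.1 y -2.8 z 175.9 rot [-91.    0.  -53.7] boxyaw -90.0 F [0.9 0.7] gap 0.3 Fz 0.6 [ 0.43  0.46  1.38 -0.    1.33 -0.2 ]
```

```bash
python3 -m creep '[{"tx":0.2,"ty":0,"tz":0,"turn":0,"fingers":0},{"tx":0.4,"ty":0.08,"tz":0,"turn":0,"fingers":0},{"tx":0.47,"ty":0.23,"tz":0,"turn":0,"fingers":0},{"tx":0.47,"ty":0.38,"tz":0,"turn":0,"fingers":0},{"tx":0.47,"ty":0.38,"tz":0,"turn":0,"fingers":0},{"tx":0.47,"ty":0.38,"tz":0,"turn":0,"fingers":0}]'
python3 - <<'E'
import h;h.where()
from cell import optics
import cv2
c=optics.camera("side");cv2.imwrite("pics/side4.png",c["frame"][:,:,::-1])
E
```

```text
clock: 5.4
eef_pos: [588.2, 208.7, 100.7]
eef_rot: [-1.588, 0.0, -0.938]
wrist_force: [-0.4, 0.1, 1.3]
finger_gap: 0.3
t 5.40 box x -88.3 y -96.8 z 100.7 rot [-91.    0.  -53.7] boxyaw -90.0 F [-0.2  0.4] gap 0.3 Fz 1.3 [ 0.28  0.57  1.39 -0.01  1.2  -0.35]
```

View pics/side4.png

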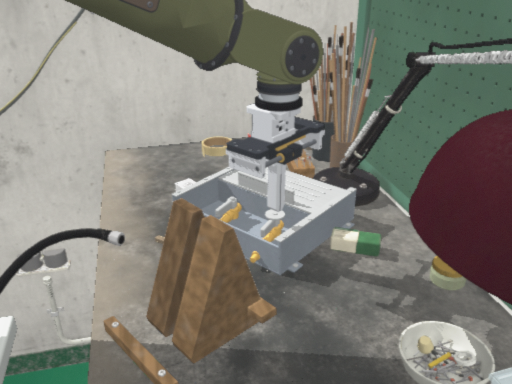

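```bash
python3 -m creep '[{"tx":0,"ty":0.08,"tz":0,"turn":0,"fingers":0},{"tx":0,"ty":0.16,"tz":0,"turn":0,"fingers":0},{"tx":0,"ty":0.24,"tz":0,"turn":0,"fingers":0},{"tx":0,"ty":0.3,"tz":0,"turn":0,"fingers":0},{"tx":0,"ty":0.31,"tz":0,"turn":0,"fingers":0},{"tx":0,"ty":0.31,"tz":0,"turn":0,"fingers":0}]'
python3 -c "import h;h.where()"
```

```text
clock: 6.05
eef_pos: [587.7, 208.4, 39.2]
eef_rot: [-1.587, -0.0, -0.937]
wrist_force: [1.0, -0.1, 0.4]
finger_gap: 0.8
t 6.05 box x -88.8 y -96.7 z 39.2 rot [-90.9  -0.  -53.7] boxyaw -90.0 F [ 0.8 -0.7] gap 0.8 Fz 0.4 [ 0.28  0.64  1.43 -0.01  1.08 -0.35]
```

```bash
python3 -m creep '[{"tx":-0.05,"ty":0,"tz":0,"turn":0,"fingers":0},{"tx":-0.1,"ty":0,"tz":0,"turn":0,"fingers":0},{"tx":-0.145,"ty":0,"tz":0.002,"turn":0,"fingers":0},{"tx":-0.2,"ty":0,"tz":0.008,"turn":0,"fingers":0},{"tx":-0.25,"ty":0,"tz":0.017,"turn":0,"fingers":0},{"tx":-0.295,"ty":0,"tz":0.044,"turn":0,"fingers":0},{"tx":-0.33,"ty":0,"tz":0.08,"turn":0,"fingers":0},{"tx":-0.355,"ty":0,"tz":0.125,"turn":0,"fingers":0},{"tx":-0.355,"ty":0,"tz":0.125,"turn":0,"fingers":0}]'
python3 - <<'E'
import h;h.where()
from cell import optics
import cv2
c=optics.camera("side");cv2.imwrite("pics/side5.png",cv2.resize(c["frame"][120:290,150:390,::-1],None,fx=3.1,fy=3.1))
E
```

```text
clock: 6.95
eef_pos: [565.2, 280.9, 39.1]
eef_rot: [-1.589, -0.001, -0.936]
wrist_force: [-3.6, -6.4, 4.1]
finger_gap: 0.3
t 6.95 box x -64.1 y -25.0 z 39.1 rot [-91.   -0.1 -53.6] boxyaw -89.9 F [-6.7 -3. ] gap 0.3 Fz 4.1 [ 0.41  0.66  1.4  -0.01  1.1  -0.23]
```

View pics/side5.png

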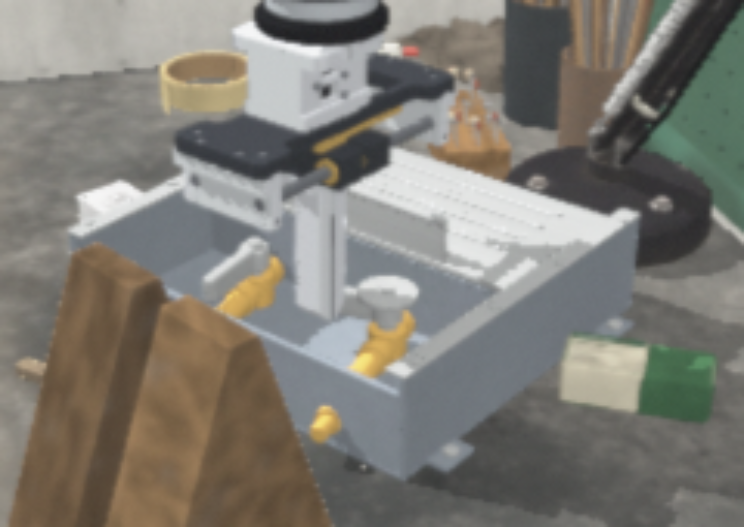

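```bash
python3 -m creep '[{"tx":-0.005,"ty":0,"tz":0.03,"turn":0,"fingers":0},{"tx":-0.01,"ty":0,"tz":0.055,"turn":0,"fingers":0},{"tx":-0.01,"ty":0,"tz":0.07,"turn":0,"fingers":0},{"tx":-0.01,"ty":0,"tz":0.075,"turn":0,"fingers":0},{"tx":-0.01,"ty":0,"tz":0.075,"turn":0,"fingers":0},{"tx":-0.01,"ty":0,"tz":0.075,"turn":0,"fingers":0}]'
python3 -c "import h;h.where()"
```

```text
clock: 7.6
eef_pos: [567.2, 283.6, 38.2]
eef_rot: [-1.619, -0.0, -0.936]
wrist_force: [-68.5, -62.4, 47.3]
finger_gap: 0.3
t 7.60 box x -60.9 y -24.0 z 38.2 rot [-92.8  -0.  -53.6] boxyaw -89.9 F [-92.1  -9.8] gap 0.3 Fz 47.3 [ 0.41  0.68  1.37 -0.01  1.14 -0.22]
```

```bash
python3 -m creep '[{"tx":0,"ty":0,"tz":-0.03,"turn":0,"fingers":0},{"tx":0,"ty":0,"tz":-0.05,"turn":0,"fingers":0}]'
python3 - <<'E'
import h;h.where()
from cell import optics
import cv2,numpy as np
c=optics.camera("side");np.savez("side6.npz",**c);cv2.imwrite("pics/side6.png",cv2.resize(c["frame"][150:270,180:330,::-1],None,fx=5,fy=5,interpolation=2))
E
```

```text
clock: 7.8
eef_pos: [558.1, 277.5, 39.2]
eef_rot: [-1.62, -0.0, -0.936]
wrist_force: [0.7, 0.0, -0.7]
finger_gap: 0.4
t 7.80 box x -71.7 y -23.6 z 39.2 rot [-92.8  -0.  -53.6] boxyaw -89.9 F [ 0.6 -0.4] gap 0.4 Fz -0.7 [ 0.41  0.66  1.4  -0.01  1.13 -0.22]
```

View pics/side6.png

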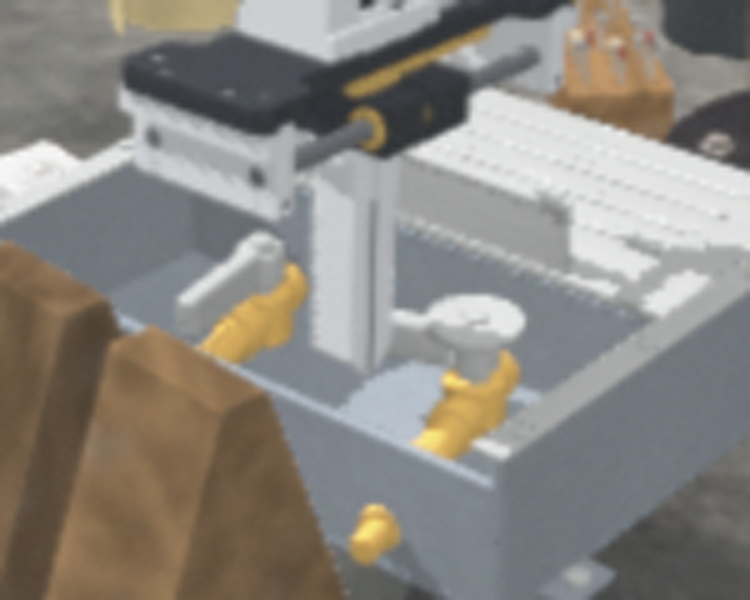

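```bash
python3 -m creep '[{"tx":0,"ty":-0.1,"tz":-0.05,"turn":0,"fingers":0},{"tx":0,"ty":-0.3,"tz":-0.1,"turn":0,"fingers":0},{"tx":0,"ty":-0.5,"tz":-0.1,"turn":0,"fingers":0},{"tx":-0.2,"ty":-0.6,"tz":-0.1,"turn":0,"fingers":0},{"tx":-0.4,"ty":-0.6,"tz":-0.1,"turn":0,"fingers":0},{"tx":-0.6,"ty":-0.6,"tz":-0.1,"turn":0,"fingers":0},{"tx":-0.8,"ty":-0.6,"tz":-0.1,"turn":0,"fingers":0},{"tx":-0.98,"ty":-0.6,"tz":-0.1,"turn":0,"fingers":0},{"tx":-0.98,"ty":-0.6,"tz":-0.1,"turn":0,"fingers":0}]'
python3 - <<'E'
import h;h.where()
from cell import optics
import cv2,numpy as np
for n in("side","top"):
    c=optics.camera(n);np.savez(n+"7.npz",**c)
    f=c["frame"][:,:,::-1]
    a=f[130:270,220:360] if n=="top" else f[150:270,180:330]
    cv2.imwrite(f"pics/{n}7.png",cv2.resize(a,None,fx=4,fy=4,interpolation=2))
E
```

```text
clock: 8.75
eef_pos: [427.9, 431.1, 160.4]
eef_rot: [-1.617, 0.001, -0.931]
wrist_force: [0.0, -0.7, -0.5]
finger_gap: 0.7
t 8.75 box x -85.8 y 177.3 z 160.4 rot [-92.7   0.  -53.4] boxyaw -89.7 F [-0.4 -0.6] gap 0.7 Fz -0.5 [0.73 0.49 1.36 0.   1.33 0.09]
```

View pics/side7.png

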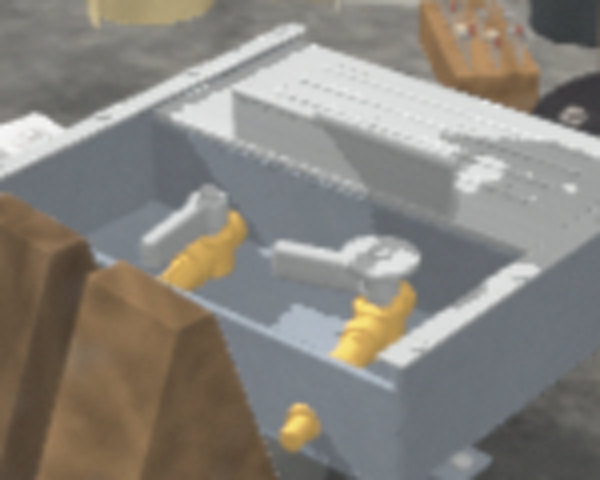

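View pics/top7.png

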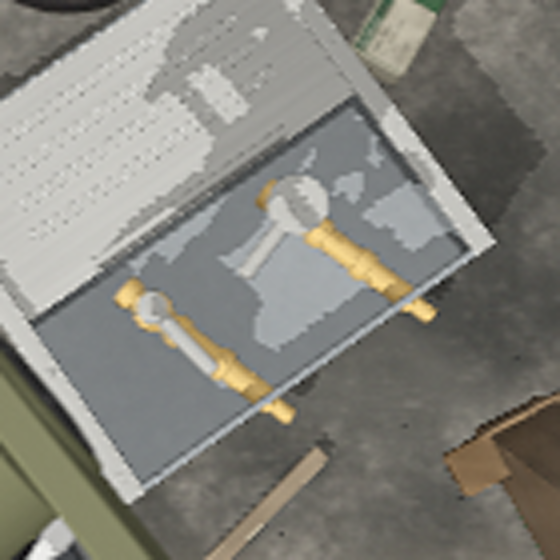

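```bash
python3 - <<'E'
from h import *
np.set_printoptions(precision=1,suppress=True)
c=load("top7.npz")
B=[]
for n,u,v,z in [("disc",299,203,53),("tip",244,270,50),("tipcorner1",232,263,50),("tipcorner2",248,276,50),("pp",153,309,50),("pt",216,372,50)]:
    p=ray(c,220+u/4,130+v/4,z); b=M@(p[:2]-m); B.append(b); print(n,b)
d=B[1]-np.array([-36,-55]); print("phi",np.degrees(np.arctan2(d[1],-d[0])), np.linalg.norm(d))
# bar angle from depth points
W=cloud(c); L=(W[...,:2]-m)@M.T
for nm in("top7","side7"):
  c=load(nm+".npz");W=cloud(c); L=(W[...,:2]-m)@M.T
  k=(W[...,2]>44)&(W[...,2]<53)&(L[...,0]>-100)&(L[...,0]<-25)&(L[...,1]>-34)&(L[...,1]<15)
  q=L[k]; print(nm,len(q)); 
  if len(q)>5:
    print(q.min(0),q.max(0)); mm=q.mean(0); u,s,vt=np.linalg.svd(q-mm); print(mm,vt[0],np.degrees(np.arctan2(mm[1]+55,-(mm[0]+36))))
c=load("side6.npz"); W=cloud(c); L=(W[...,:2]-m)@M.T
for a in range(-160,60,10):
    k=(L[...,0]>a)&(L[...,0]<a+10)&(abs(L[...,1]+24)<45)&(W[...,2]>97)
    if k.any(): print(a,k.sum(),W[k][:,2].min(),W[k][:,2].max(), L[k][:,1].min(),L[k][:,1].max())
k=(L[...,0]>-100)&(L[...,0]<-50)&(abs(L[...,1]+24)<14)&(W[...,2]>36)&(W[...,2]<90); print("finger",L[k].min(0),L[k].max(0),np.percentile(L[k],[3,97],axis=0))
E
```

```text
disc [-34.8 -54.8]
tip [-48.9  -3.2]
tipcorner1 [-41.1   0.4]
tipcorner2 [-53.4  -3. ]
pp [-36.4  56.5]
pt [-90.1  47.3]
phi 75.97967042085172 53.42712823300404
top7 56
[-53.3 -33.7] [-36.   -0.7]
[-45.2 -17.3] [-0.3  1. ] 76.2290981388996
side7 67
[-57.  -33.5] [-39.7  -3.2]
[-49.6 -18.9] [ 0.3 -0.9] 69.30978067479434
-160 697 163.8268538654398 420.33347775070104 -61.02245134524339 10.481187122590727
-150 889 138.83886318249483 415.8708702114979 -63.626448315243515 9.386645734723304
-140 510 142.6276671784491 417.21193377318616 -66.67060850346205 8.854193875882816
-130 409 150.5205044396368 416.4559473512959 -68.14713582353315 7.330715550140434
-120 380 150.87995789828742 377.3082154384523 -68.95970232240123 -2.6644252129359107
-110 757 149.26662135811335 372.22766181312113 -68.99101413660112 6.41259006991369
-100 660 134.26447457740676 346.51926779680633 -68.82297604910379 9.358166863458944
-90 693 97.16459001437717 277.0884529215231 -58.71041915072617 10.9722747574275
-80 484 97.16336253655442 285.04068076223643 -61.60165304111291 20.897802392932544
-70 327 97.29665327651276 276.9
[... 154 characters left out ...]
6250712 259.7481717705492 -59.254438477434455 -38.23132732587796
-40 43 146.98337762607275 234.39782715042674 -52.8478792980015 -40.09697289193287
-30 49 145.4208375003142 233.5895286486064 -52.28616369869377 -38.688847779117744
-20 48 145.38849414780785 177.48923153971933 -53.51038707239387 -40.06319419418418
-10 128 145.5758093330428 177.27735232854607 -59.19744871260295 -10.38922253823733
0 268 132.61238084118608 177.2494067172691 -59.543196318056 0.9529190539742304
10 96 135.542837281241 176.31771472917114 -59.333908656071166 7.269376941763596
20 22 157.8850007407352 175.47855311139017 -57.910652769966525 4.645408422727128
finger [-85.4 -35.8] [-50.1 -14. ] [[-84.2 -34.5]
 [-58.4 -16.4]]
```

```bash
python3 -m creep '[{"tx":0.2,"ty":0,"tz":0.03,"turn":0,"fingers":0},{"tx":0.4,"ty":0,"tz":0.04,"turn":0,"fingers":0},{"tx":0.6,"ty":0,"tz":0.05,"turn":0,"fingers":0},{"tx":0.8,"ty":0,"tz":0.06,"turn":0,"fingers":0},{"tx":0.936,"ty":0.1,"tz":0.06,"turn":0,"fingers":0},{"tx":0.936,"ty":0.25,"tz":0.06,"turn":0,"fingers":0},{"tx":0.936,"ty":0.35,"tz":0.06,"turn":0,"fingers":0},{"tx":0.936,"ty":0.35,"tz":0.06,"turn":0,"fingers":0}]'
python3 -c "import h;h.where()"
```

```text
clock: 9.65
eef_pos: [548.0, 281.1, 87.2]
eef_rot: [-1.622, 0.0, -0.936]
wrist_force: [0.4, -0.2, -0.8]
finger_gap: 0.4
t 9.65 box x -77.8 y -14.7 z 87.2 rot [-92.9   0.  -53.6] boxyaw -89.9 F [ 0.2 -0.4] gap 0.4 Fz -0.8 [ 0.42  0.59  1.4  -0.01  1.21 -0.21]
```

```bash
python3 -m creep '[{"tx":-0.02,"ty":0.08,"tz":0,"turn":0,"fingers":0},{"tx":-0.02,"ty":0.16,"tz":0,"turn":0,"fingers":0},{"tx":-0.02,"ty":0.22,"tz":0,"turn":0,"fingers":0},{"tx":-0.02,"ty":0.235,"tz":0,"turn":0,"fingers":0},{"tx":-0.02,"ty":0.235,"tz":0,"turn":0,"fingers":0}]'
python3 -c "import h;h.where()"
python3 -m creep '[{"tx":0,"ty":0,"tz":0.02,"turn":0,"fingers":0},{"tx":0,"ty":0,"tz":0.04,"turn":0,"fingers":0},{"tx":0,"ty":0,"tz":0.06,"turn":0,"fingers":0},{"tx":0,"ty":0,"tz":0.08,"turn":0,"fingers":0},{"tx":0,"ty":0,"tz":0.08,"turn":0,"fingers":0}]'
python3 -c "import h;h.where()"
```

```text
clock: 10.15
eef_pos: [544.0, 282.9, 40.8]
eef_rot: [-1.621, 0.0, -0.936]
wrist_force: [-0.4, 0.6, -1.0]
finger_gap: 0.5
t 10.15 box x -80.0 y -10.9 z 40.8 rot [-92.9   0.  -53.6] boxyaw -89.9 F [-0.   0.7] gap 0.5 Fz -1.0 [ 0.42  0.64  1.43 -0.01  1.12 -0.21]
clock: 10.65
eef_pos: [554.3, 290.6, 38.8]
eef_rot: [-1.631, 0.001, -0.936]
wrist_force: [-18.8, -14.4, 6.7]
finger_gap: -0.1
t 10.65 box x -67.1 y -10.8 z 38.8 rot [-93.5   0.1 -53.6] boxyaw -89.9 F [-23.7  -0.5] gap -0.1 Fz 6.7 [ 0.43  0.67  1.38 -0.01  1.15 -0.2 ]
```

```bash
python3 - <<'E'
import h;h.where()
from cell import optics
import cv2,numpy as np
for n in("side","top"):
    c=optics.camera(n);np.savez(n+"8.npz",**c)
    f=c["frame"][:,:,::-1]
    a=f[60:280,170:370] if n=="top" else f[0:270,130:430]
    cv2.imwrite(f"pics/{n}8.png",cv2.resize(a,None,fx=2.6,fy=2.6,interpolation=2)[:600])
E
```

```text
t 10.65 box x -67.1 y -10.8 z 38.8 rot [-93.5   0.1 -53.6] boxyaw -89.9 F [-23.7  -0.5] gap -0.1 Fz 6.7 [ 0.43  0.67  1.38 -0.01  1.15 -0.2 ]
```

View pics/side8.png

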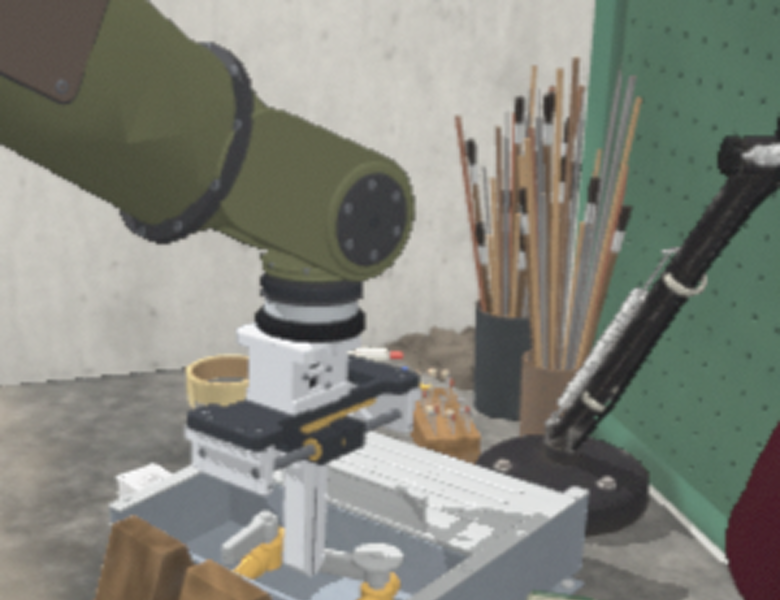

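View pics/top8.png

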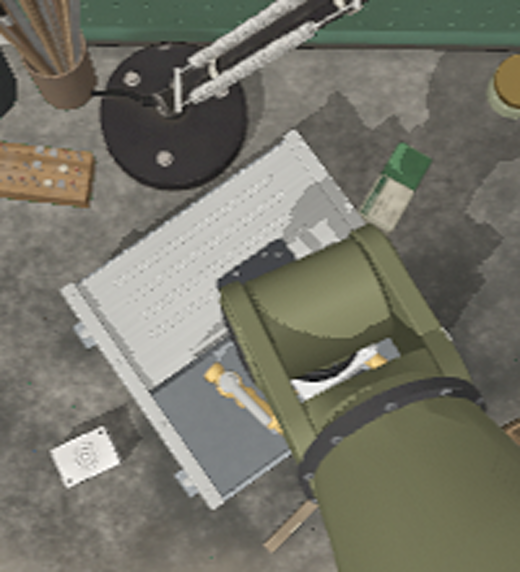

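```bash
python3 - <<'E'
from h import *
np.set_printoptions(precision=0,suppress=True,linewidth=200)
for nm in("top3","top7","side3","side7"):
  c=load(nm+".npz");W=cloud(c); L=(W[...,:2]-m)@M.T
  print(nm,"cols y=20..-80 step5, rows x")
  for a in range(0,-75,-6):
    r=[]
    for b in range(25,-90,-6):
      k=(L[...,0]<=a)&(L[...,0]>a-6)&(L[...,1]<=b)&(L[...,1]>b-6)
      r.append(np.nanmax(W[k][:,2]) if k.any() else np.nan)
    print("%4d"%a,np.array(r))
E
```

```text
top3 cols y=20..-80 step5, rows x
   0 [ 9.  8. 10.  8.  8.  7.  7.  8.  8.  9.  8.  8.  8.  8.  7.  9.  9.  8.  8.  7.]
  -6 [ 8.  8.  9.  9.  7.  8.  8. 10.  7.  6.  6.  6. 30. 26.  7.  6.  7. 10.  9.  9.]
 -12 [ 8.  8.  9.  7.  7.  8.  7.  8.  6.  7. 26. 54. 56. 57. nan nan  9.  8.  7.  8.]
 -18 [ 7.  7.  8.  7.  7.  9.  8.  9.  9.  9. 56. 56. 57. 57. 56. 56. nan  7.  8.  9.]
 -24 [10.  9.  9.  8.  9. 10.  8.  8.  7.  7. 56. 57. 57. 56. 56. 56. 52.  7.  9.  8.]
 -30 [ 9. 10.  8.  7.  7.  7.  9.  8.  9.  8. 56. 56. 57. 57. 56. 56. 56.  8.  6.  9.]
 -36 [ 7.  8.  8.  7.  9.  7.  9.  7.  9. 10. 56. 56. 57. 59. 58. 56. 51.  7.  8.  6.]
 -42 [10.  8.  7.  8.  7.  8.  7.  7.  9.  8. 58. 58. 56. 56. 58. 57.  5.  8.  8.  9.]
 -48 [ 9.  7.  8.  8.  7.  6.  7.  8.  8.  8.  8. 56. 57. 57. 56. 24.  7.  7.  7.  7.]
 -54 [ 8.  9.  7.  8. 10.  7.  7.  6.  7.  8.  8.  9. 24. 52. 50. 27.  6.  6.  8.  7.]
 -60 [ 7.  9.  8. 11.  9.  9.  6.  9.  8.  6.  9.  8. 26. 51. 50. 48.  8.  8.  7. 11.]
 -66 [ 7.  8.  6.  8.  8.  8.  9.  9.  7. 11.  8.  8.  7. 49. 53. 50. 20.  8.  8.  9.]
 -72 [ 7.  8.  8.  8. 
[... 2861 characters left out ...]
nan]
 -30 [ 7.  8.  7.  7.  8.  6.  6.  6.  7.  7. 54. 55. 55. 57. 55. 55. 55. nan nan nan]
 -36 [ 7.  7.  7.  7.  7.  6.  7.  7. 49. 49. 55. 55. 57. 58. 58. 55. 54. nan nan nan]
 -42 [ 8.  7.  8.  7.  7. 49. 50. 52. 50. 50. 52. 55. 55. 55. 55. 55. 55. nan nan nan]
 -48 [ 5.  8.  8.  7. 49. 51. 51. 51. 49. 51. 48. 55. 55. 57. 55. 55.  7. nan nan nan]
 -54 [ 7.  7.  7.  7. 45. 49. 49. 44.  7.  8.  6.  7. nan 55. 30. 30. 24.  6. nan nan]
 -60 [nan nan nan  7. nan  7. nan  7. nan nan nan  7. 17. 25. 30. 30. 23.  7. nan nan]
 -66 [nan nan nan nan nan nan nan nan nan nan nan nan nan 24. 27. 28. 26. nan nan nan]
 -72 [nan nan nan nan nan nan nan nan nan nan nan nan nan nan 25. 28. 27. nan nan nan]
```

```bash
python3 - <<'E'
from h import *
import cv2
np.set_printoptions(precision=1,suppress=True)
for nm in("top3","side3","top7","side7"):
    c=load(nm+".npz");W=cloud(c); L=(W[...,:2]-m)@M.T
    hsv=cv2.cvtColor(c["frame"],cv2.COLOR_RGB2HSV)
    k=(hsv[...,0]>12)&(hsv[...,0]<32)&(hsv[...,1]>120)&(L[...,0]>-170)&(L[...,0]<10)&(W[...,2]>12)
    for s in(-1,1):
        q=k&(s*L[...,1]>20)&(abs(L[...,1])<100); P=L[q]
        if len(P)<10: continue
        mm=P.mean(0); v=np.linalg.svd(P-mm)[2][0]; v*=-np.sign(v[0])
        print(nm,"pipe y sign",s,len(P),mm,"dir dev deg",np.degrees(np.arctan2(v[1],-v[0])),P.min(0),P.max(0),np.median(W[q][:,2]))
        for a in range(0,-170,-20):
            r=P[(P[:,0]<a)&(P[:,0]>a-20)]
            if len(r): print("   ",a-10,len(r),r[:,1].mean())
E
```

```text
top3 pipe y sign -1 50 [-94.7 -71.6] dir dev deg -20.169733382951822 [-135.2  -88.9] [-11.7 -38.1] 25.68334552122232
    -10 6 -42.504915250438295
    -50 1 -50.41126340956671
    -70 2 -63.58241955399559
    -90 10 -72.65034760569135
    -110 25 -76.56309815242892
    -130 6 -84.08257416582421
top3 pipe y sign 1 75 [-82.6  38.6] dir dev deg -16.660732452614965 [-134.    22.1] [-11.6  71.4] 25.739505122261267
    -10 7 60.839677208201756
    -30 1 66.68426234626348
    -50 10 46.53005059710322
    -70 15 40.399356925217376
    -90 12 34.06557710305683
    -110 25 32.18573752995089
    -130 5 24.219386581524553
side3 pipe y sign -1 198 [-77.5 -73. ] dir dev deg -13.41046426009828 [-142.2  -92.3] [-17.  -56.1] 24.696580003030462
    -10 8 -58.05669050624653
    -30 25 -65.3272038530608
    -50 56 -66.07222037607853
    -70 42 -70.06542576162893
    -90 7 -72.4435879885109
    -130 47 -86.61790573533031
    -150 13 -87.58085167413032
side3 pipe y sign 1 159 [-51.   43.5] dir dev deg -11.006188780690358 [-87.6  33.2] [-13.5  56.8] 25.342327308553926
    -10 10 52.99456320827473
    -30 3
[... 613 characters left out ...]
 40.469098135389345
    -90 13 34.47771003080909
    -110 25 32.17256474949614
    -130 5 24.197639238285586
side7 pipe y sign -1 236 [-73.2 -70.4] dir dev deg -14.751137231594402 [-143.3  -92.5] [-12.9 -47.5] 25.077296208130722
    -10 8 -57.62573479669712
    -30 30 -64.81348193156178
    -50 78 -62.723412852620854
    -70 55 -68.12622761782839
    -90 5 -73.34506768113246
    -130 47 -86.75998599218072
    -150 13 -87.42023218879739
side7 pipe y sign 1 161 [-50.5  44. ] dir dev deg -11.07670467133325 [-83.9  32.7] [-13.3  58.5] 25.19921871194568
    -10 15 52.93378105777931
    -30 34 44.27505017935306
    -50 59 44.38810520074325
    -70 48 41.092981771155905
    -90 5 37.174032932694075
```

```bash
python3 -m creep '[{"tx":0,"ty":0,"tz":-0.05,"turn":0,"fingers":0},{"tx":0,"ty":-0.02,"tz":-0.08,"turn":0,"fingers":0},{"tx":0,"ty":-0.2,"tz":-0.08,"turn":0,"fingers":0},{"tx":0,"ty":-0.4,"tz":-0.1,"turn":0,"fingers":0},{"tx":0,"ty":-0.6,"tz":-0.1,"turn":0,"fingers":0},{"tx":-0.2,"ty":-0.7,"tz":-0.1,"turn":0,"fingers":0},{"tx":-0.4,"ty":-0.7,"tz":-0.1,"turn":0,"fingers":0},{"tx":-0.6,"ty":-0.7,"tz":-0.1,"turn":0,"fingers":0},{"tx":-0.8,"ty":-0.7,"tz":-0.1,"turn":0,"fingers":0},{"tx":-0.98,"ty":-0.7,"tz":-0.1,"turn":0,"fingers":0},{"tx":-0.98,"ty":-0.7,"tz":-0.1,"turn":0,"fingers":0}]'
python3 - <<'E'
import h;h.where()
from h import *
from cell import optics
import cv2
for n in("side","top"):
    c=optics.camera(n);np.savez(n+"9.npz",**c)
    f=c["frame"][:,:,::-1]
    a=f[100:290,180:380] if n=="top" else f[140:290,150:390]
    cv2.imwrite(f"pics/{n}9.png",cv2.resize(a,None,fx=3.1,fy=3.1,interpolation=2))
    W=cloud(c); L=(W[...,:2]-m)@M.T
    k=(W[...,2]>44)&(W[...,2]<53.5)&(L[...,0]>-100)&(L[...,0]<-25)&(L[...,1]>-33)&(L[...,1]<15); q=L[k]; mm=q.mean(0)
    v=np.linalg.svd(q-mm)[2][0]; v*=np.sign(v[1]); print(n,"bar dir",np.degrees(np.arctan2(v[1],-v[0])),"from pivot",np.degrees(np.arctan2(mm[1]+55,-(mm[0]+36))))
    k=(W[...,2]>44)&(W[...,2]<53.5)&(L[...,0]>-100)&(L[...,0]<-50)&(L[...,1]>25)&(L[...,1]<80); q=L[k]; mm=q.mean(0)
    print(" plain from pivot",np.degrees(np.arctan2(mm[1]-55,-(mm[0]+36))))
    k=(W[...,2]>85)&(W[...,2]<105)&(abs(L[...,0])<60)&(abs(L[...,1])<75); print(" lip x",np.median(L[k][:,0]))
E
```

```text
clock: 11.85
eef_pos: [426.4, 444.5, 180.7]
eef_rot: [-1.63, 0.002, -0.932]
wrist_force: [0.1, -0.7, -0.6]
finger_gap: 0.7
t 11.85 box x -79.1 y 189.0 z 180.7 rot [-93.4   0.1 -53.4] boxyaw -89.7 F [-0.3 -0.6] gap 0.7 Fz -0.6 [0.74 0.5  1.3  0.01 1.4  0.1 ]
side bar dir 73.3140724876069 from pivot 68.98274249968951
 plain from pivot -13.105025592285623
 lip x -0.44413813719911227
top bar dir 71.39154636538987 from pivot 76.30188324742002
 plain from pivot -8.547548416867482
 lip x 3.045745317108667
```

View pics/top9.png

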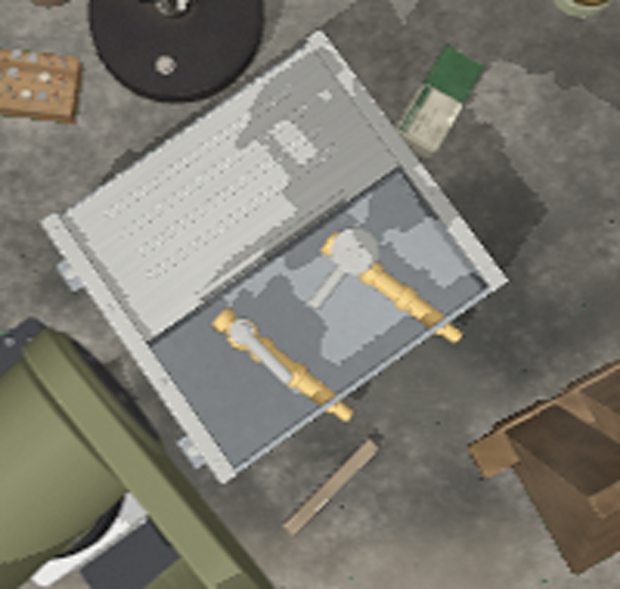

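View pics/side9.png

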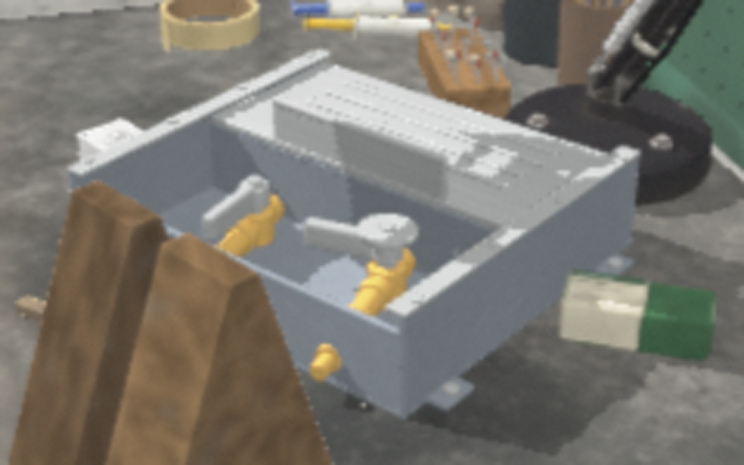

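```bash
python3 -c "
from cell import manip; print(manip.sign_off())"
```

```text
the job is handed in; nothing more can be done
None
```

The cover is all the way back and the disc-marked handle (the right-hand valve) is against a hard stop. I handed the job in at about 12 s of the 42 s allowed. One check disagreed with the task's description of "shut".

- **Cover:** I pushed the lip back with the closed fingertips until it hit its stop, at about 52 N. In the last pictures the lip stands at box x of about 0 to 3 mm, which is fully back.
- **Disc handle:** I swung it clockwise until it stopped hard, at about 92 N. Pushing again near its tip stopped it at the same place at about 24 N.
- **Other things:** the plain handle looks as it did before. The three loose things look unmoved in the last pictures, though I did not measure them. The robot was clear of everything at the end.

**Check that disagreed:** measured against the box walls, the shut handle reads only about 69 to 76°, not 90°. Both brass pipes are also skewed to the walls, by about 11 to 20° depending on the view. The handle lies nearly square to its pipe (about 88°). I took this, together with the hard stop met twice, to mean fully shut, but I could not read the joint value to confirm it.

**Side effect:** the 92 N push was harder than intended. It stayed under the 120 N wrist limit but tilted the tool about 2–3°. That tilt stayed to the end, about 3.4° in all.

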